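# Peg the rinsed cup and lift the drying carrier

### The job

Take the steel cup out of the sloping wire rest, turn it mouth down and set it over the empty peg of the wooden drying carrier, rim down on the board, and let go of it. Then take the carrier by its bar handle, lift it about 10 cm off the counter and finish while still holding it there, level and still, with both cups on their pegs. Keep the carrier level throughout and leave everything else on the counter where it is.

Things in the scene. Friction and masses are not known exactly. Their poses are not given: they have to be found in the camera images.
- cup: plain steel cup, straight-sided, 60 outside diameter, 85 tall, wall 3, base 4 thick, about 110 g (varies by up to 40 percent). Origin: centre of the outside of its base; its z axis runs along the cup to the open mouth. It starts lying in the wire rest, mouth towards the robot's side and lower, its axis 45 degrees below level; any roll about its axis
- cup_mouth (a point): centre of the cup's open mouth, 85 mm from its origin along the cup's axis
- rest: draining rest fixed to the counter: flat base 130 x 80 x 8, two rods (8 thick, 32 apart) sloping 45 degrees down to its -x side, low stop bar 40 wide at the low end. The cup lies on the rods, mouth against the bar, flanks free for fingers, and lifts straight up. Origin: under the base's centre; x runs level from low to high end. The cup's middle is above the origin, 90 above the counter
- carrier: loose wooden drying carrier, about 0.6 kg without cups: a board 120 (its x) x 300 (its y) x 12 thick, low look-only edging, one upright peg near each end and a bar handle across the middle between them. Origin: centre of the underside; x points away from the robot's side, within about 20 degrees of world x
- handle (a point): middle of the handle bar, 155 above the carrier's underside. The wooden bar is 100 long (along the carrier's x), 16 wide (carrier's y) and 22 tall, on two thin posts 42 either side of this point along the bar; pinch it across its width from above
- free_peg (a point): foot of the empty peg, on the upper face of the board (12 above the underside), 105 from the carrier's centre towards its +y end. The wooden peg is 30 in diameter up to 40 above the board, then tapers to 8 at its top, 70 above the board
- used_peg (a point): foot of the other peg, same shape, 105 towards the carrier's -y end
- second_cup: an identical steel cup that already stands mouth down over the other peg and stays there; origin at the centre of its base, which is uppermost; z axis to the mouth (down)
- second_cup_mouth (a point): centre of the second cup's mouth
- ink_tin: closed steel ink tin, 72 diameter, 75 tall, behind the work area; leave alone; origin under its centre
- jar: amber glass jar with dark lid, 68 diameter, 100 tall, behind; leave alone; origin under its centre
- bowl: steel bowl, 130 diameter, 50 tall, behind; leave alone; origin under its centre
- ink_knife: ink knife lying flat on the left; leave alone; its x axis runs from handle to blade
- sanding_block: cork sanding block 50 x 90 x 35, in front, near the robot; leave alone; origin under its centre
- gum_bottle: white plastic bottle, 60 diameter, 160 tall, behind on the right; leave alone; origin under its centre

How it is judged:
On the way, in this order (a step that is already met when the one before it is completed fails the run):
1. the cup stands mouth down over the empty peg, rim on the board, released and at rest, while the carrier still stands on the counter (distance between cup_mouth and free_peg below 0.02 m and z of cup in the frame of free_peg above 0.08 m and contact force between cup and the fingers below 0.1 N and linear speed of cup below 0.02 m/s and height (world z) of carrier below 0.006 m), for 0.2 s.
2. the carrier is lifted clear of the counter by its handle (height (world z) of carrier above 0.05 m and contact force between carrier and the fingers above 2 N), for 0.2 s.
At the end, for the whole second after the job is handed in: Fingers hold the carrier 60 to 160 mm above the counter, within 0.10 rad of level, under 20 mm/s and 0.1 rad/s, resting on nothing else; both cups stand mouth down over their pegs, untouched, mouth centre within 20 mm of the peg's foot and base at least 80 mm above the board (height (world z) of carrier between 0.06 and 0.16 m and angle between carrier's own z axis and vertical below 0.1 rad and linear speed of carrier below 0.02 m/s and angular speed of carrier below 0.1 rad/s and contact force between carrier and the fingers above 2 N and contact force between carrier and rest below 0.1 N and contact force between carrier and ink_tin below 0.1 N and contact force between carrier and jar below 0.1 N and contact force between carrier and bowl below 0.1 N and contact force between carrier and ink_knife below 0.1 N and contact force between carrier and sanding_block below 0.1 N and contact force between carrier and gum_bottle below 0.1 N and distance between cup_mouth and free_peg below 0.02 m and z of cup in the frame of free_peg above 0.08 m and distance between second_cup_mouth and used_peg below 0.02 m and z of second_cup in the frame of used_peg above 0.08 m and contact force between each of cup, second_cup and the fingers below 0.1 N); the arm keeps its last pose, push and grip.
It fails at once if the carrier is tipped more than 0.25 rad (angle between carrier's own z axis and vertical above 0.25 rad).
It fails at once if the second cup comes off its peg (distance between second_cup_mouth and used_peg above 0.04 m).
It fails at once if a bystander is moved more than 30 mm (distance of any of ink_tin, jar, bowl, ink_knife, sanding_block, gum_bottle from where it was at the start of the episode above 0.03 m).
It also fails if it takes over 59 s, if anything falls off the work surface, if the arm or the gripper's body presses on something with over 40 N, if the wrist force passes 120 N, or if a joint passes its speed limit or range.

### The arm

A 6-joint arm with a two-finger parallel gripper is mounted at the origin on the work surface. World frame = base frame: x ahead of the robot, y to its left, z up, the work surface at z = 0. Lengths are in m, angles in rad, forces in N, time in s.
With the tool pointing down it reaches from about 0.3 to 0.825 m from the base axis. Payload 5.4 kg.
Tool frame: the origin (TCP) lies at the very end of the fingers, on their centre line; the grasp point (between the pads) lies 19 mm behind it; z points along the fingers, y is the line along which they close (so a half turn about z gives the same grasp; the last joint's range is limited). The gripper opens to 92 mm and grips with 3 to 60 N. Pads are 20 mm wide; open, the fingers measure 128 mm over their backs; the gripper's body (75 mm by 189 mm) begins 69 mm behind the grasp point.
Start: joints at [-1.396, 0.158, 1.597, -0, 1.386, -0.21], TCP at [0.216, -0.533, 0.215] pointing down, gripper open.
Joint ranges: [-2.91, 2.91], [-0.94, 2.29], [0.18, 2.7], [-1.29, 4.43], [0.17, 2.64], [-3, 3]. Speed limits (rad/s): [2.57, 2.57, 3.14, 3.14, 3.14, 3.14].

### API

Orientations are given as a unit quaternion [w, x, y, z].
In Python, from cell import env gives the robot as it stands.
- The arm moves only by the tool steer_hand, called after "Emit:" by a JSON object that holds its "op" and its "data", one argument or row to a line. Schema: {"type":"object","properties":{"rows":{"type":"array","items":{"type":"number"},"minItems":5,"maxItems":100},"only":{"type":"string"},"quiet":{"type":"boolean"},"lines":{"type":"string"}},"required":["rows"],"additionalProperties":false}. rows is one flat list of numbers that holds 1 to 20 rows one after another, with no inner brackets; each row has 5 numbers: the opening from 0.0 (shut) to 1.0 (fully open), then dx, dy, dz in m, then a turn about the tool's z in rad; each row shifts and turns the commanded pose from where the row before left it, along the tool's axes as they then stand; what a row does not reach is not made up. A row lasts 1/8 s, in which the tool goes at most 0.0625 m and 0.188 rad, less where a joint would pass 70% of its speed; a pose out of reach is approached as far as the arm can. The fingers move at their own pace and stop on an object; the grip force is fixed at half the most. Time passes only in rows, so rows that do not move let the fingers close. The tool returns the time, the measured TCP pose, the force, the opening and the grip force at its end. only (a regular expression) keeps the lines of the reply that match it, lines (a string "A,B") keeps lines A to B, and quiet returns only ok. Input that does not fit is refused with a message, and nothing moves.
- env.observe(): the state, without advancing time (a new reading comes with each control period).
- env.snapshot(name): name is "scene" or "top" or "wrist"; returns a dict with "frame" (480x640x3 uint8, blue, green, red), "vertical_fov" (degrees; the focal length in pixels is half the picture's height over the tangent of half this angle, whatever the lens; pixels are square), "cx", "cy" (the principal point, pixels), "D" ([k1, k2, p1, p2, k3] as OpenCV has them; the pictures are not rectified), "R" (3x3) and "t" (3): a world point X has camera coordinates R X + t. Camera axes: x right, y down, z forward; pixel columns grow to the right and rows downward; lengths in m; the calibration is good to about 2 mm. A picture is of the moment at which its call begins. There is no depth.
- env.job_done(): hands the job in; it is judged then, once.
The state is a dict: "time_s": time; "joint_pos": joint angles; "qvel": joint speeds; "joint_efforts": joint torques, N m; "ee_pos": TCP position; "tool_rot": TCP orientation; "ft_force": force on the tool from outside, world axes, zero at the start; "moment": the same for the moment, N m; "finger_gap": opening from 0.0 (shut) to 1.0 (fully open); "finger_force": force on a finger pad.
Only numpy, scipy, OpenCV 4.12 (cv2) and the standard library are available. Lean on these libraries where they do the work, as an engineer would, in place of code of your own. Each camera call takes 0.05 s, during which the arm holds its last target. There are 200 camera calls.

## Working session

There is one attempt and no reset: what is moved stays moved. The work goes in short steps, Python scripts to look and compute and a tool call to move; the robot and the scene stay as the last step left them, time stands still between calls to the robot, and variables do not carry over. Pictures are saved under pics/ and viewed, at most 14 in all, crops included, and the job is handed in when it is done.

```bash
ls; mkdir -p pics; python3 - <<'E'
from cell import env
import cv2
for n in ("scene","top"):
    s=env.snapshot(n); cv2.imwrite(f"pics/{n}0.png",s["frame"]); print(n,s["vertical_fov"],s["cx"],s["cy"],s["D"],s["R"],s["t"])
print(env.observe())
E
```

```text
cell.py
pics
scene 49.92706910828252 324.66008262454704 239.08173325910857 [-0.12649945  0.          0.          0.          0.        ] [[-0.26806294  0.96321952 -0.01871953]
 [ 0.66700881  0.17153727 -0.72503394]
 [-0.69515574 -0.20684083 -0.68845869]] [ 0.1314182  -0.30120067  1.85192173]
top 44.92729321839783 323.5996828305809 244.063405181542 [-0.10062592  0.          0.          0.          0.        ] [[ 0.02924943 -0.99956728 -0.00311701]
 [-0.99400369 -0.02875765 -0.10549717]
 [ 0.10536189  0.00618405 -0.99441472]] [0.00213907 0.57778518 1.63215136]
{'time_s': 0.1, 'joint_pos': array([-1.39610645e+00,  1.58985427e-01,  1.59810426e+00,  2.12355407e-06,
        1.38621101e+00, -2.10124012e-01]), 'qvel': array([-0.00015924, -0.00208583, -0.00252964,  0.00053806,  0.00095382,
       -0.00021229]), 'joint_efforts': array([-8.59008651e-05, -3.86504889e+01, -3.22959924e+01,  7.04001286e-02,
        3.39437777e-02, -5.38366339e-05]), 'ee_pos': array([ 0.21571429, -0.53238836,  0.21371875]), 'tool_rot': array([-8.53868572e-04,  9.81546498e-01,  1.91221711e-01,  1.61733693e-05]), 'ft_force': array([ 0.58477691,  0.42881943, -1.03444036]), 'moment': array([ 0.01573372, -0.06774798, -0.01270093]), 'finger_force': 0.0, 'finger_gap': 1.000314149080286}
```

View pics/scene0.png

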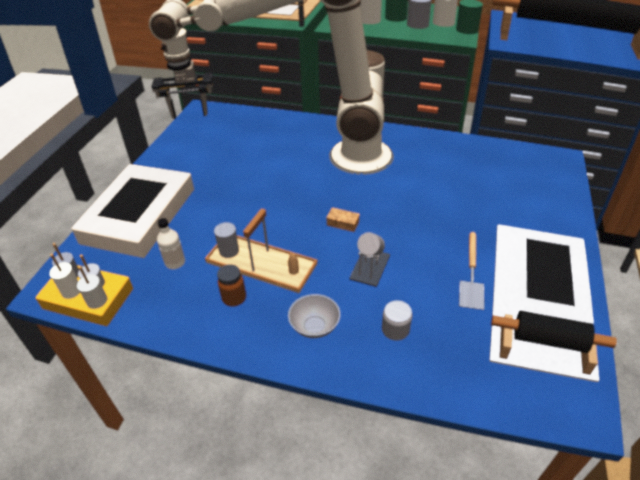

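View pics/top0.png

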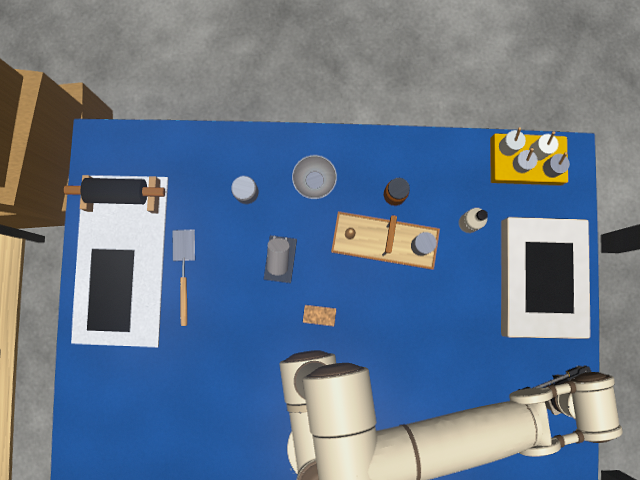

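The scene picture shows the carrier around (262,262) with its empty peg at (293,264), and the cup in the rest around (370,250). In the top picture they are at about (386,241) and (278,258). I'll enlarge both.

```bash
python3 - <<'E'
import cv2
a=cv2.imread("pics/top0.png")[195:345,250:450]; cv2.imwrite("pics/topc.png",cv2.resize(a,None,fx=4,fy=4,interpolation=cv2.INTER_CUBIC))
a=cv2.imread("pics/scene0.png")[200:310,200:400]; cv2.imwrite("pics/scenec.png",cv2.resize(a,None,fx=4,fy=4,interpolation=cv2.INTER_CUBIC))
E
```

```text
(no output)
```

View pics/topc.png

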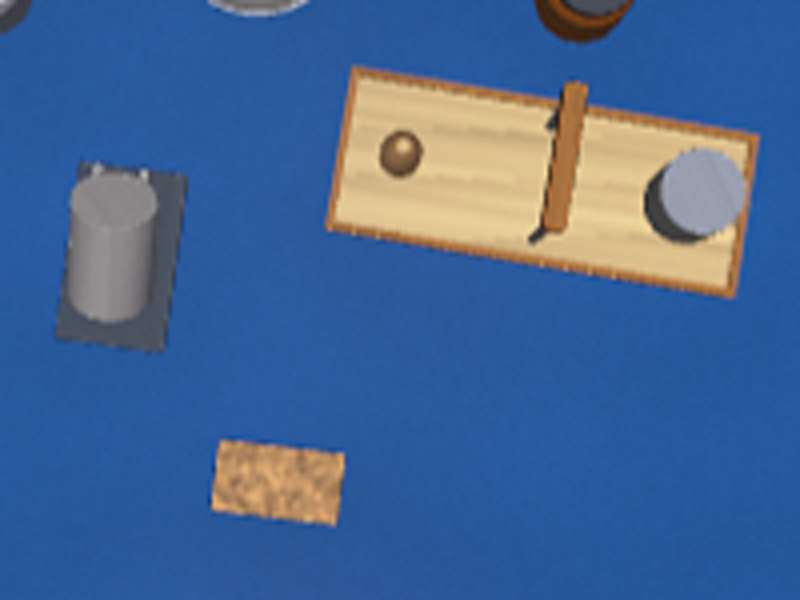

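View pics/scenec.png

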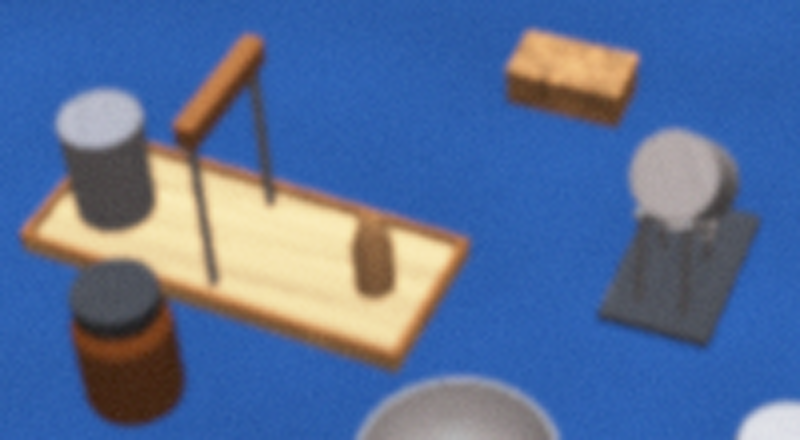

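Readings from the top crop (×4):
- **Board corners:** (353,68), (758,134), (735,297), (329,229)
- **Bar ends:** (576,84) and (554,231)
- **Second cup base:** (704,192)
- **Rest base corners:** (82,162), (187,176), (164,351), (57,338)
- **Cup base:** (114,201)

Readings from the scene crop:
- **Board corners:** (22,237), (400,367), (470,240)
- **Bar ends:** (187,130) and (252,43)
- **Second cup top:** (101,120)
- **Cup base:** (675,172)
- **Rest corners:** (600,317), (705,344), (758,218)

```bash
cat > h.py <<'E'
import numpy as np, cv2
from scipy.optimize import least_squares
from cell import env
def proj(s,P):
    f=240/np.tan(np.radians(s["vertical_fov"])/2)
    K=np.array([[f,0,s["cx"]],[0,f,s["cy"]],[0,0,1]])
    return cv2.projectPoints(np.array(P,float).reshape(-1,3),cv2.Rodrigues(np.array(s["R"]))[0],np.array(s["t"],float),K,np.array(s["D"]))[0].reshape(-1,2)
def W(p,L):
    L=np.array(L,float);c,s=np.cos(p[2]),np.sin(p[2])
    return np.c_[p[0]+c*L[:,0]-s*L[:,1],p[1]+s*L[:,0]+c*L[:,1],L[:,2]]
def fit(x0,groups):
    r=lambda p:np.concatenate([(proj(s,W(p,L))-uv).ravel() for s,L,uv in groups])
    q=least_squares(r,x0,loss="soft_l1"); return q.x,r(q.x).round(1)
T=lambda a:(np.array(a)+.5)/4-.5+[250,195]
S=lambda a:(np.array(a)+.5)/4-.5+[200,200]
E
python3 - <<'E'
from h import *
t=env.snapshot("top");s=env.snapshot("scene")
h=.014
print(fit([.7,-.1,0],[(t,[[.06,.15,h],[.06,-.15,h],[-.06,-.15,h],[-.06,.15,h],[.05,0,.166],[-.05,0,.166],[0,-.105,.097]],T([[353,68],[758,134],[735,297],[329,229],[576,84],[554,231],[704,192]])),
 (s,[[.06,-.15,h],[.06,.15,h],[-.06,.15,h],[.05,0,.16],[-.05,0,.16],[0,-.105,.097]],S([[22,237],[400,365],[470,240],[187,130],[252,43],[101,120]]))]))
b=.0301
print(fit([.6,.1,0],[(t,[[.065,.04,.008],[.065,-.04,.008],[-.065,-.04,.008],[-.065,.04,.008],[b,0,.09+b]],T([[82,162],[187,176],[164,351],[57,338],[114,201]])),
 (s,[[.065,-.04,.008],[.065,.04,.008],[-.065,.04,.008],[b,0,.09+b]],S([[600,317],[705,344],[758,218],[675,172]]))]))
E
```

```text
(array([ 0.59581905, -0.15916627, -0.13317875]), array([-0.4,  0. , -0. ,  0.1, -0.1, -0. , -1. ,  0.3,  0.3, -0.4,  0.2,
       -0.1,  0.2,  0.3, -0.4,  0.6, -0.2, -1. ,  0.3,  0.4, -0.8,  1.1,
        1.2, -0.5, -0.3, -0.8]))
(array([ 0.533671  ,  0.14367068, -0.09444849]), array([-0.6, -0.2,  0.3, -0.4,  0.3,  0.3, -0.3,  0.1,  0.3, -0.5, -0.9,
       -1. ,  0.8, -0.3,  0.7, -0.8, -0.3,  1. ]))
```

```bash
cat > go.py <<'E'
import sys, numpy as np
from scipy.spatial.transform import Rotation as R
from cell import env
x,y,z,yaw=map(float,sys.argv[1:5])
o=env.observe();q=o["tool_rot"];M=R.from_quat(q[[1,2,3,0]]).as_matrix()
d=np.array([x,y,z])-o["ee_pos"];cy=np.arctan2(M[1,0],M[0,0])
a=R.from_euler("ZX",[yaw,np.pi]).as_matrix().T@d
w=(cy-yaw+np.pi)%(2*np.pi)-np.pi
print("t",o["time_s"],"ee",o["ee_pos"].round(4),"yaw",cy.round(4),"gap",o["finger_gap"],"ff",o["finger_force"],"ft",o["ft_force"].round(1),"j6",o["joint_pos"][5].round(2))
print("turn",w.round(4),"then tool move",a.round(4), "now-axes",(M.T@d).round(4))
E
```

Emit:
{"op": "steer_hand", "data": {
  "rows": [1,0,0,0,0.16,1,0,0,0,0.16,1,0,0,0,0.159]
}}

```text
time_s: 0.57
ee_pos: [0.2158, -0.5328, 0.2143]
tool_rot: [-0.0, 0.999, -0.05, -0.0]
ft_force: [-0.5, 0.2, 0.1]
finger_gap: 1.003
finger_force: 0.0
```

```bash
python3 go.py 0.5516 0.142 0.215 -0.0944
```

```text
t 0.575 ee [ 0.2158 -0.5328  0.2143] yaw -0.0994 gap 1.0028176264243 ff 0.0 ft [-0.5  0.2  0.1] j6 0.27
turn -0.005 then tool move [ 2.707e-01 -7.034e-01 -7.000e-04] now-axes [ 2.672e-01 -7.048e-01 -4.000e-04]
```

Emit:
{"op": "steer_hand", "data": {
  "rows": [1,0.019,-0.05,0,0,1,0.019,-0.05,0,0,1,0.019,-0.05,0,0,1,0.019,-0.05,0,0,1,0.019,-0.05,0,0,1,0.019,-0.05,0,0,1,0.019,-0.05,0,0,1,0.019,-0.05,0,0,1,0.019,-0.05,0,0,1,0.019,-0.05,0,0,1,0.019,-0.05,0,0,1,0.019,-0.05,0,0,1,0.019,-0.05,0,0,1,0.02,-0.055,0,-0.005,1,0,0,0,0]
}}

```text
time_s: 2.45
ee_pos: [0.5482, 0.1469, 0.2138]
tool_rot: [-0.0, 0.999, -0.042, -0.001]
ft_force: [-0.5, -0.9, 0.1]
finger_gap: 0.998
finger_force: 0.0
```

```bash
python3 go.py 0.5516 0.142 0.089 -0.0944
```

```text
t 2.45 ee [0.5482 0.1469 0.2138] yaw -0.0845 gap 0.997508643089432 ff 0.0 ft [-0.5 -0.9  0.1] j6 1.7
turn 0.0099 then tool move [0.0038 0.0046 0.1248] now-axes [0.0039 0.0047 0.1248]
```

Emit:
{"op": "steer_hand", "data": {
  "rows": [1,0.004,0.0047,0.03,0.01,1,0,0,0.04,0,1,0,0,0.03,0,1,0,0,0.025,0,1,0,0,0,0]
}}

```text
time_s: 3.08
ee_pos: [0.5493, 0.1377, 0.0875]
tool_rot: [0.0, 0.999, -0.05, -0.003]
ft_force: [-0.4, -0.6, 0.8]
finger_gap: 1.0
finger_force: 0.0
```

```bash
python3 go.py 0.5516 0.142 0.089 -0.0944
python3 - <<'E'
from h import *
t=env.snapshot("top");s=env.snapshot("scene")
f=lambda a:cv2.resize(a,(400,400),interpolation=cv2.INTER_CUBIC)
cv2.imwrite("pics/g1.png",np.hstack([f(t["frame"][200:300,230:330]),f(s["frame"][200:300,320:420])]))
E
```

```text
t 3.075 ee [0.5493 0.1377 0.0875] yaw -0.1003 gap 0.999941036509715 ff 0.0 ft [-0.4 -0.6  0.8] j6 1.7
turn -0.0059 then tool move [ 0.0019 -0.0045 -0.0015] now-axes [ 0.0019 -0.0045 -0.0015]
```

View pics/g1.png

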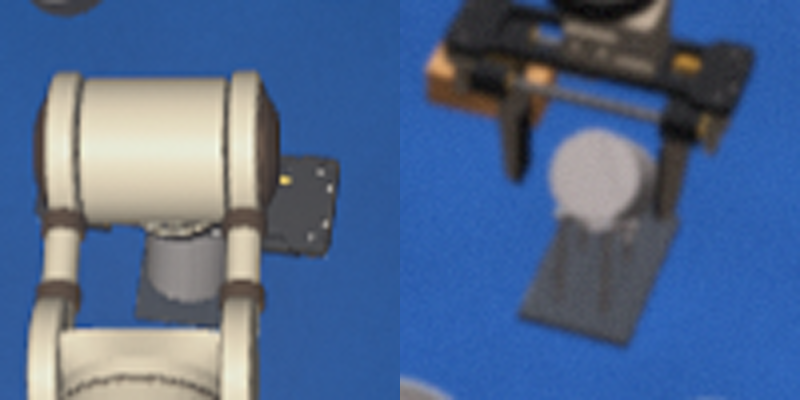

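The fingers straddle the cup near its base end: in the right half the fingertips are at (515,180) and (668,215), with the cup base at (597,175). I'll centre up, then close.

Emit:
{"op": "steer_hand", "data": {
  "rows": [1,0.002,-0.0045,-0.001,-0.005,1,0,0,0,0,1,0,0,0,0]
}}

```text
time_s: 3.55
ee_pos: [0.5543, 0.1432, 0.0912]
tool_rot: [-0.0, 0.999, -0.047, 0.0]
ft_force: [0.5, 0.5, -0.6]
finger_gap: 0.996
finger_force: 0.0
```

```bash
python3 go.py 0.5516 0.142 0.089 -0.0944
```

```text
t 3.55 ee [0.5543 0.1432 0.0912] yaw -0.0939 gap 0.9960232273567466 ff 0.0 ft [ 0.5  0.5 -0.6] j6 1.71
turn 0.0005 then tool move [-0.0026  0.0014  0.0022] now-axes [-0.0026  0.0014  0.0022]
```

Emit:
{"op": "steer_hand", "data": {
  "rows": [0.5,0,0,0,0,0.5,0,0,0,0,0.5,0,0,0,0,0.5,0,0,0,0,0.5,0,0,0,0,0.5,0,0,0,0]
}}

```text
time_s: 4.3
ee_pos: [0.5539, 0.1431, 0.0906]
tool_rot: [-0.0, 0.999, -0.047, -0.0]
ft_force: [-0.2, 0.0, -0.3]
finger_gap: 0.652
finger_force: 30.0
```

Emit:
{"op": "steer_hand", "data": {
  "rows": [0.5,0,0,-0.02,0,0.5,0,0,-0.04,0,0.5,0,0,-0.04,0,0.5,0,0,-0.03,0,0.5,0,0,0,0,0.5,0,0,0,0]
}}

```text
time_s: 5.05
ee_pos: [0.5531, 0.143, 0.2188]
tool_rot: [0.0, 0.999, -0.047, -0.001]
ft_force: [0.1, -0.1, -0.3]
finger_gap: 0.653
finger_force: 30.0
```

```bash
python3 - <<'E'
from h import *
t=env.snapshot("top");s=env.snapshot("scene");
f=lambda a:cv2.resize(a,(400,400),interpolation=cv2.INTER_CUBIC)
cv2.imwrite("pics/g2.png",np.hstack([f(env.snapshot("wrist")["frame"]),f(s["frame"][150:270,310:430])]))
E
```

```text
(no output)
```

View pics/g2.png

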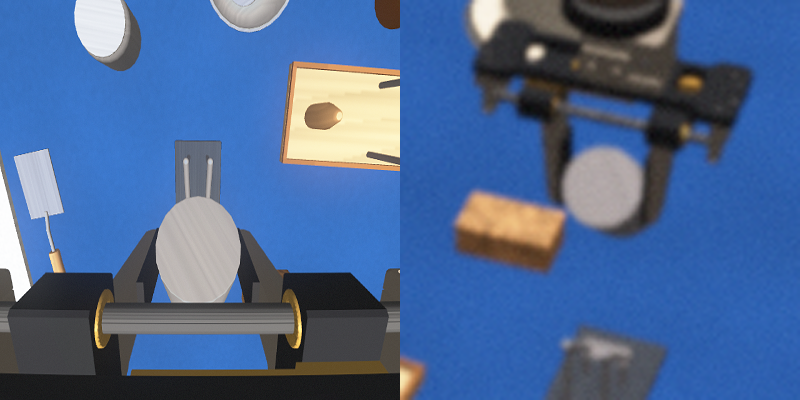

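The cup is held, still tilted at about 45° (base disc at (198,250) on the left). The pads won't let it swing, so I'll tip it upright by pushing its upper flank against the rest's fixed rod tops. In the wrist view these are at about (186,160) and (209,158). Next I'll locate the rod ends, tin and bowl.

```bash
python3 - <<'E'
from h import *
w=env.snapshot("wrist");t=env.snapshot("top")
p=[.533671,.14367068,-.0944]
m=np.array([(186+209)/2*1.6,159*1.2])
for x in (.035,.04,.045,.05,.055,.06): print(x,proj(w,W(p,[[x,0,x+.0476]]))[0].round(1),m, proj(t,W(p,[[x,0,x+.0476]]))[0].round(1),T([120,170]))
for n,z,uv in (("tin",.075,(244,187)),("bowl",.05,(314,177))):
    print(n,least_squares(lambda q:(proj(t,[[q[0],q[1],z]])[0]-uv),[.7,.1]).x)
E
```

```text
0.035 [317.6 211.2] [316.  190.8] [279.7 244. ] [279.625 237.125]
0.04 [317.6 206.7] [316.  190.8] [279.8 242.1] [279.625 237.125]
0.045 [317.6 201.9] [316.  190.8] [279.9 240.1] [279.625 237.125]
0.05 [317.6 197. ] [316.  190.8] [280.  238.1] [279.625 237.125]
0.055 [317.6 191.8] [316.  190.8] [280.1 236.1] [279.625 237.125]
0.06 [317.7 186.4] [316.  190.8] [280.2 234.1] [279.625 237.125]
tin [0.72838266 0.24829604]
bowl [0.76810023 0.0520245 ]
```

Emit:
{"op": "steer_hand", "data": {
  "rows": [0.5,0.03,0,0,0,0.5,0.04,0,0,0,0.5,0.03,0,0,0,0.5,0.02,0,0,0,0.5,0,0,0.03,0,0.5,0,0,0.04,0,0.5,0,0,0.03,0,0.5,0,0,0.02,0,0.5,0,0,0,0,0.5,0,0,0,0]
}}

```text
time_s: 6.55
ee_pos: [0.6745, 0.1318, 0.1022]
tool_rot: [-0.0, 0.999, -0.047, 0.001]
ft_force: [-0.3, -0.0, -0.4]
finger_gap: 0.657
finger_force: 30.0
```

```bash
python3 go.py 0.673 0.1305 0.099 -0.0944
```

```text
t 6.55 ee [0.6745 0.1318 0.1022] yaw -0.0942 gap 0.6569287457112333 ff 29.996416848152876 ft [-0.3 -0.  -0.4] j6 1.68
turn 0.0002 then tool move [-0.0013  0.0014  0.0032] now-axes [-0.0014  0.0014  0.0032]
```

Emit:
{"op": "steer_hand", "data": {
  "rows": [0.5,-0.01,0,0.003,0,0.5,-0.01,0,0,0,0.5,-0.005,0,0,0,0.5,-0.005,0,0,0,0.5,-0.005,0,0,0,0.5,-0.005,0,0,0]
}}

```text
time_s: 7.3
ee_pos: [0.6431, 0.1344, 0.1038]
tool_rot: [-0.0, 0.999, -0.048, 0.012]
ft_force: [20.8, -3.0, 6.2]
finger_gap: 0.655
finger_force: 30.1
```

Emit:
{"op": "steer_hand", "data": {
  "rows": [0.5,-0.004,0,-0.005,0,0.5,-0.004,0,-0.005,0,0.5,-0.004,0,-0.003,0,0.5,-0.003,0,0,0,0.5,0,0,0,0]
}}

```text
time_s: 7.92
ee_pos: [0.6267, 0.1357, 0.1161]
tool_rot: [0.0, 0.999, -0.047, 0.01]
ft_force: [15.2, -2.2, 2.4]
finger_gap: 0.654
finger_force: 30.0
```

```bash
python3 go.py 0.617 0.1358 0.114 -0.0944
python3 - <<'E'
from h import *
s=env.snapshot("scene")
f=lambda a:cv2.resize(a,(400,400),interpolation=cv2.INTER_CUBIC)
cv2.imwrite("pics/g3.png",np.hstack([f(env.snapshot("wrist")["frame"]),f(s["frame"][190:310,320:440])]))
E
```

```text
t 7.925 ee [0.6267 0.1357 0.1161] yaw -0.0949 gap 0.6543346573959646 ff 30.000295266509056 ft [15.2 -2.2  2.4] j6 1.69
turn -0.0005 then tool move [-0.0096  0.0008  0.0021] now-axes [-0.0097  0.0008  0.0019]
```

View pics/g3.png

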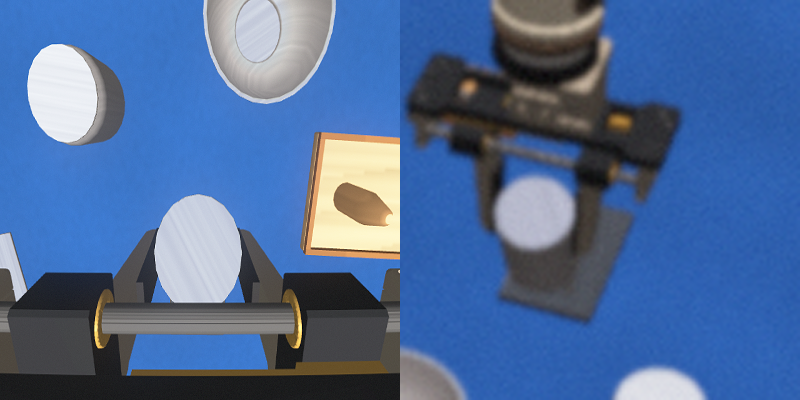

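The cup is tipping: on the right the base disc at (535,212) now faces up, with the flank visible below it. I'll push a bit further and estimate the tilt from the disc's top edge.

Emit:
{"op": "steer_hand", "data": {
  "rows": [0.5,-0.004,0,0,0,0.5,-0.004,0,0,0,0.5,-0.003,0,0,0,0.5,0,0,0,0]
}}

```text
time_s: 8.52
ee_pos: [0.6174, 0.1366, 0.1177]
tool_rot: [0.0, 0.999, -0.047, 0.012]
ft_force: [16.5, -3.4, 6.4]
finger_gap: 0.657
finger_force: 30.0
```

```bash
python3 go.py 0.617 0.1358 0.114 -0.0944
cat > tilt.py <<'E'
from h import *
from scipy.spatial.transform import Rotation as R
w=env.snapshot("wrist");s=env.snapshot("scene");o=env.observe()
M=R.from_quat(o["tool_rot"][[1,2,3,0]]).as_matrix();P=o["ee_pos"]-.019*M[:,2]
ph=np.linspace(0,2*np.pi,100)
for th in (45,30,20,10,5,0,-10):   # tilt from vertical, mouth toward -toolx
    c,q=np.cos(np.radians(th)),np.sin(np.radians(th))
    a=M@np.array([-q,0,c]); e=M@np.array([c,0,q]); y=M[:,1]
    disc=P-.0142*a+.03*(np.cos(ph)[:,None]*e+np.sin(ph)[:,None]*y)
    rim=P+.0708*a+.03*(np.cos(ph)[:,None]*e+np.sin(ph)[:,None]*y)
    u=proj(w,disc);v=proj(s,disc);r=proj(s,rim)
    print(th,"wrist top",u[:,1].min().round(),"x",u[:,0].min().round(),u[:,0].max().round(),"scene disc",v.min(0).round(1),v.max(0).round(1),"rim",r.min(0).round(1),r.max(0).round(1))
f=lambda a:cv2.resize(a,(400,400),interpolation=cv2.INTER_CUBIC)
import sys
v=proj(s,[P])[0].astype(int); x,y=max(v[0]-40,0),v[1]-30
print("scene crop origin",x,y,"x5")
cv2.imwrite(sys.argv[1],np.hstack([f(w["frame"][200:400,220:420]),f(s["frame"][y:y+80,x:x+80])]))
E
python3 tilt.py pics/g4.png
```

```text
t 8.525 ee [0.6174 0.1366 0.1177] yaw -0.095 gap 0.6565333386427699 ff 30.000852216035128 ft [16.5 -3.4  6.4] j6 1.69
turn -0.0006 then tool move [-0.0004  0.0008  0.0037] now-axes [-0.0004  0.0008  0.0037]
45 wrist top 237.0 x 248.0 384.0 scene disc [349.5 240.6] [373.1 264.6] rim [356.3 243. ] [378.6 265.5]
30 wrist top 238.0 x 247.0 385.0 scene disc [349.7 239.8] [373.6 262.7] rim [354.3 250.2] [376.8 271.8]
20 wrist top 241.0 x 247.0 385.0 scene disc [350.  239.7] [373.9 261. ] rim [352.8 255. ] [375.5 275.4]
10 wrist top 247.0 x 247.0 385.0 scene disc [350.2 240. ] [374.2 259.1] rim [351.3 259.8] [374.1 278.4]
5 wrist top 251.0 x 247.0 385.0 scene disc [350.4 240.3] [374.4 258.1] rim [350.6 262.1] [373.4 279.7]
0 wrist top 255.0 x 247.0 385.0 scene disc [350.6 240.7] [374.5 257.1] rim [349.8 264.3] [372.7 280.8]
-10 wrist top 266.0 x 247.0 385.0 scene disc [350.9 241.6] [374.7 255. ] rim [348.3 268.5] [371.3 282.4]
scene crop origin 322 222 x5
```

View pics/g4.png

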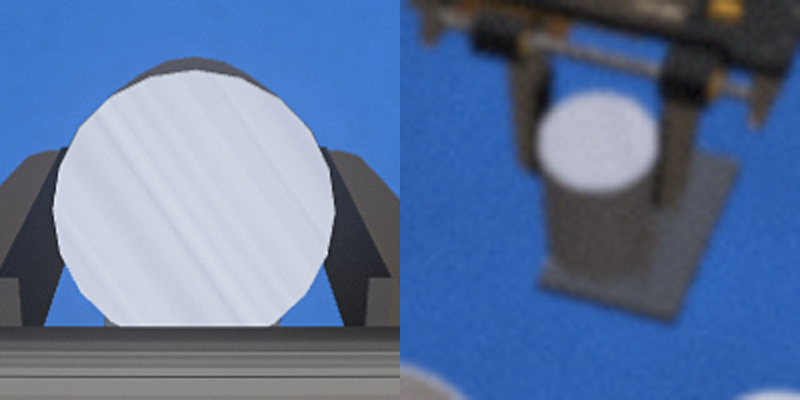

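The left crop puts the disc's top edge at wrist row ≈235 and the flank's top at ≈228. On the right the disc spans rows 240–260.6, which suggests about 10–15° of tilt is left. I'll fit tilt and slip together.

```bash
cat > fit2.py <<'E'
from h import *
from scipy.spatial.transform import Rotation as R
import sys
dt,rt,d0,d1=map(float,sys.argv[1:5])
w=env.snapshot("wrist");s=env.snapshot("scene");o=env.observe()
M=R.from_quat(o["tool_rot"][[1,2,3,0]]).as_matrix();P=o["ee_pos"]-.019*M[:,2]
ph=np.linspace(0,2*np.pi,200)
def f(p,full=0):
    c,q=np.cos(p[0]),np.sin(p[0]);a=M@np.array([-q,0,c]); e=M@np.array([c,0,q]);y=M[:,1]
    B=P+M@np.array([p[1],0,0])-p[2]*a
    C=.03*(np.cos(ph)[:,None]*e+np.sin(ph)[:,None]*y)
    u=proj(w,B+C);r=proj(w,B+.085*a+C);v=proj(s,B+C)
    return np.array([u[:,1].min()-dt,r[:,1].min()-rt,(v[:,1].min()-d0)*2,(v[:,1].max()-d1)*2])
q=least_squares(f,[.2,0,.014],x_scale=[.1,.01,.01]);print("tilt deg",np.degrees(q.x[0]),"dx,s",q.x[1:],"res",q.fun.round(1))
E
python3 fit2.py 235 228 240 260.6; python3 fit2.py 235 228 240.5 260.1
```

```text
tilt deg 11.669476180484503 dx,s [0.00505704 0.01741926] res [-0.2  0.2  1.  -1. ]
tilt deg 11.540555452091688 dx,s [0.00504791 0.01732244] res [-0.  0.  0. -0.]
```

Emit:
{"op": "steer_hand", "data": {
  "rows": [0.5,0.002,0,-0.01,0,0.5,0,0,-0.005,0,0.5,-0.004,0,0,0,0.5,-0.004,0,0,0,0.5,-0.003,0,0,0,0.5,0,0,0,0]
}}

```text
time_s: 9.57
ee_pos: [0.606, 0.1377, 0.1315]
tool_rot: [0.0, 0.999, -0.047, 0.01]
ft_force: [12.0, -2.7, 7.6]
finger_gap: 0.654
finger_force: 30.0
```

```bash
python3 tilt.py pics/g5.png >/dev/null
```

```text
(no output)
```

View pics/g5.png

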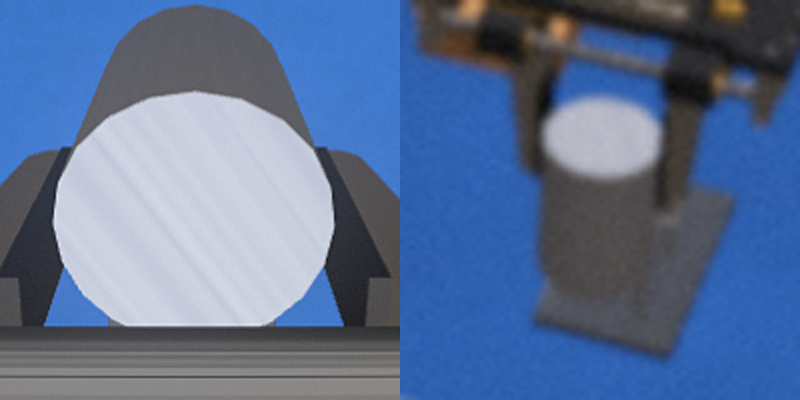

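Now the disc's top edge is at wrist row 246 and the rim top at row 203. On the right the disc spans crop rows 97–179.

```bash
python3 - <<'E'
from h import *
from scipy.spatial.transform import Rotation as R
o=env.observe();M=R.from_quat(o["tool_rot"][[1,2,3,0]]).as_matrix();P=o["ee_pos"]-.019*M[:,2]
y=int(proj(env.snapshot("scene"),[P])[0][1])-30
import subprocess
subprocess.run(["python3","fit2.py","246","203",str(y+97/5-.4),str(y+179/5-.4)])
E
python3 go.py 0.606 0.138 0.25 -0.0944
```

```text
tilt deg -1.897819047479084 dx,s [0.00629474 0.01850842] res [-0.1  0.1  0.5 -0.6]
t 9.825 ee [0.606  0.1377 0.1314] yaw -0.0948 gap 0.6548437462862953 ff 30.003593433648348 ft [11.1 -2.3  6.7] j6 1.7
turn -0.0004 then tool move [-1.000e-04 -3.000e-04 -1.186e-01] now-axes [ 0.0022 -0.0003 -0.1186]
```

Tilt is about −2°, so the cup is upright, with its axis about 6 mm ahead of the pads in tool x. I'll back off, lift and turn.

Emit:
{"op": "steer_hand", "data": {
  "rows": [0.5,0.004,0,0,0,0.5,0.004,0,-0.02,0,0.5,0,0,-0.04,0,0.5,0,0,-0.02,-0.17,0.5,0,0,0,-0.17,0.5,0,0,0,-0.17,0.5,0,0,0,-0.17,0.5,0,0,0,-0.17,0.5,0,0,0,-0.17,0.5,0,0,0,-0.17,0.5,0,0,0,-0.17,0.5,0,0,0,-0.17,0.5,0,0,0,0,0.5,0,0,0,0]
}}

```text
time_s: 11.58
ee_pos: [0.6066, 0.1381, 0.2056]
tool_rot: [-0.0, 0.754, 0.657, -0.0]
ft_force: [0.5, -0.7, -1.3]
finger_gap: 0.652
finger_force: 30.0
```

```bash
python3 go.py 0.609 -0.061 0.16 1.437
```

```text
t 11.575 ee [0.6066 0.1381 0.2056] yaw 1.433 gap 0.6521770537944047 ff 29.999588895589113 ft [ 0.5 -0.7 -1.3] j6 0.17
turn -0.004 then tool move [-0.197   0.029   0.0456] now-axes [-0.1969  0.0298  0.0457]
```

Emit:
{"op": "steer_hand", "data": {
  "rows": [0.5,-0.03,0.005,0,-0.004,0.5,-0.045,0.007,0,0,0.5,-0.045,0.006,0,0,0.5,-0.042,0.006,0.01,0,0.5,-0.025,0.004,0.02,0,0.5,-0.01,0.001,0.016,0,0.5,0,0,0,0,0.5,0,0,0,0,0.5,0,0,0,0]
}}

```text
time_s: 12.7
ee_pos: [0.6103, -0.0602, 0.1607]
tool_rot: [0.001, 0.752, 0.66, 0.001]
ft_force: [-0.5, 0.8, -1.1]
finger_gap: 0.654
finger_force: 30.0
```

```bash
python3 go.py 0.609 -0.061 0.16 1.437
python3 - <<'E'
from h import *
t=env.snapshot("top");s=env.snapshot("scene");
f=lambda a:cv2.resize(a,(400,400),interpolation=cv2.INTER_CUBIC)
cv2.imwrite("pics/g6.png",np.hstack([f(env.snapshot("wrist")["frame"][80:480,120:520]),f(s["frame"][200:300,240:340])]))
E
```

```text
t 12.7 ee [ 0.6103 -0.0602  0.1607] yaw 1.4409 gap 0.6537231031003821 ff 29.99957375228405 ft [-0.5  0.8 -1.1] j6 -0.17
turn 0.0039 then tool move [-0.001  -0.0011  0.0007] now-axes [-0.001  -0.0011  0.0007]
```

View pics/g6.png

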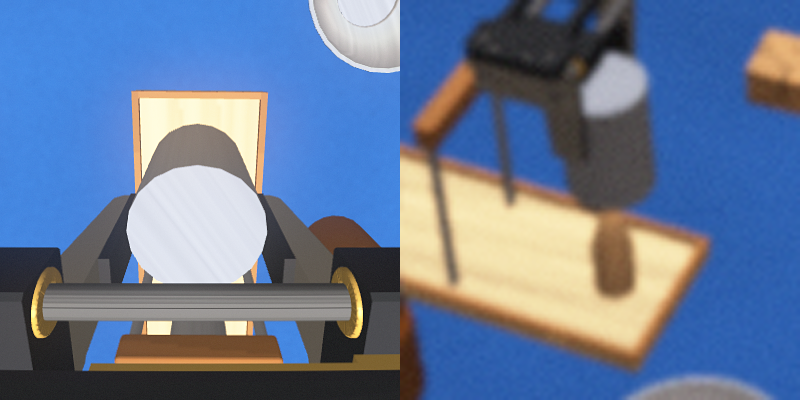

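The cup is upright above the peg. In the scene half its disc is centred at about (616,85), and the peg below it stands at (613,290). Checking its offset numerically.

```bash
python3 - <<'E'
from h import *
from scipy.spatial.transform import Rotation as R
s=env.snapshot("scene");o=env.observe();M=R.from_quat(o["tool_rot"][[1,2,3,0]]).as_matrix();P=o["ee_pos"]-.019*M[:,2]
for dx in (0,.003,.006,.009): print(dx,proj(s,[P+M@[dx,0,-.0185]])[0].round(1),"meas",240+616/4-.4,200+84.5/4-.4)
p=[.5958,-.1592,-.1332]
print("peg foot/top",proj(s,W(p,[[0,.105,.012],[0,.105,.082]])).round(1),"world",W(p,[[0,.105,.012]]))
E
```

```text
0 [287.5 220.1] meas 393.6 220.725
0.003 [288.5 220.4] meas 393.6 220.725
0.006 [289.6 220.7] meas 393.6 220.725
0.009 [290.7 221. ] meas 393.6 220.725
peg foot/top [[293.9 270.5]
 [292.4 252.7]] world [[ 0.60974468 -0.05513009  0.012     ]]
```

The disc's left side is hidden by a finger. Its right edge gives a centre of about 290 px, so the offset of 6–7 mm is confirmed and the cup is over the peg. Lowering now.

Emit:
{"op": "steer_hand", "data": {
  "rows": [0.5,-0.001,-0.001,0.02,0.004,0.5,0,0,0.025,0,0.5,0,0,0.025,0,0.5,0,0,0.015,0,0.5,0,0,0.007,0,0.5,0,0,0,0,0.5,0,0,0,0]
}}

```text
time_s: 13.78
ee_pos: [0.6093, -0.0621, 0.0687]
tool_rot: [0.001, 0.753, 0.658, 0.001]
ft_force: [0.1, -0.6, -0.8]
finger_gap: 0.652
finger_force: 30.0
```

Emit:
{"op": "steer_hand", "data": {
  "rows": [0.5,0,0,0.003,0,0.5,0,0,0.001,0,0.5,0,0,0,0]
}}

```text
time_s: 14.15
ee_pos: [0.6084, -0.0619, 0.0636]
tool_rot: [-0.0, 0.753, 0.658, -0.0]
ft_force: [-0.1, -0.1, -1.1]
finger_gap: 0.656
finger_force: 30.0
```

```bash
python3 go.py 0.609 -0.061 0.0595 1.437
```

```text
t 14.15 ee [ 0.6084 -0.0619  0.0636] yaw 1.4358 gap 0.6559827619109913 ff 29.9995319545269 ft [-0.1 -0.1 -1.1] j6 -0.16
turn -0.0012 then tool move [0.0009 0.0004 0.0041] now-axes [0.0009 0.0004 0.0041]
```

Emit:
{"op": "steer_hand", "data": {
  "rows": [0.5,0,0,0.001,0,0.5,0,0,0.001,0,0.5,0,0,0.001,0,0.5,0,0,0,0]
}}

```text
time_s: 14.65
ee_pos: [0.6088, -0.0615, 0.0621]
tool_rot: [-0.0, 0.753, 0.658, 0.0]
ft_force: [-3.8, 2.7, 8.1]
finger_gap: 0.659
finger_force: 30.0
```

Emit:
{"op": "steer_hand", "data": {
  "rows": [0.5,0,0,0.001,0,0.5,0,0,0,0]
}}

```text
time_s: 14.9
ee_pos: [0.6089, -0.0613, 0.062]
tool_rot: [-0.0, 0.753, 0.658, 0.0]
ft_force: [-5.6, 3.9, 13.3]
finger_gap: 0.655
finger_force: 30.0
```

Contact force has built up with the rim on the board. Releasing and withdrawing upward.

Emit:
{"op": "steer_hand", "data": {
  "rows": [0.5,0,0,-0.001,0,1,0,0,0,0,1,0,0,0,0,1,0,0,0,0,1,0,0,0,0,1,0,0,0,0,1,0,0,-0.02,0,1,0,0,-0.04,0,1,0,0,-0.05,0,1,0,0,-0.05,0,1,0,0,-0.04,0,1,0,0,0,0]
}}

```text
time_s: 16.4
ee_pos: [0.6108, -0.0625, 0.2669]
tool_rot: [0.004, 0.753, 0.658, 0.003]
ft_force: [0.6, 0.2, -0.6]
finger_gap: 0.996
finger_force: 0.0
```

```bash
python3 go.py 0.5958 -0.1592 0.23 -0.1332
python3 - <<'E'
from h import *
s=env.snapshot("scene")["frame"]
f=lambda a:cv2.resize(a,(400,400),interpolation=cv2.INTER_CUBIC)
cv2.imwrite("pics/g7.png",np.hstack([f(env.snapshot("wrist")["frame"][80:480,120:520]),f(s[190:310,200:320])]))
E
```

```text
t 16.4 ee [ 0.6108 -0.0625  0.2669] yaw 1.4359 gap 0.9959464644124758 ff 0.0 ft [ 0.6  0.2 -0.6] j6 -0.16
turn 1.5691 then tool move [-0.002   0.0978  0.0369] now-axes [-0.0977 -0.0022  0.037 ]
```

View pics/g7.png

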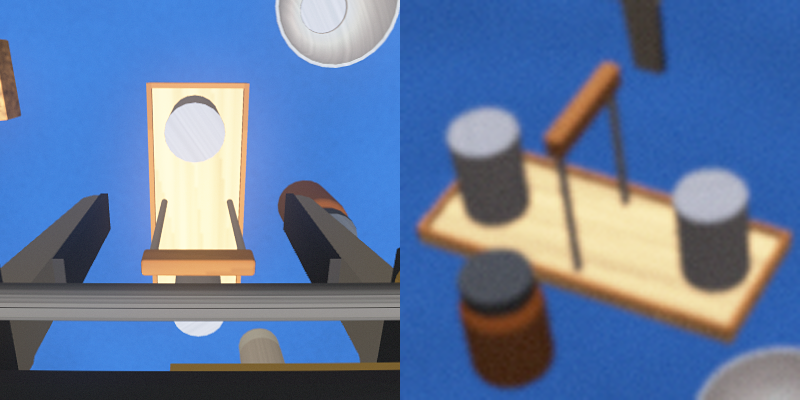

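The cup stands upright on the peg (disc at (711,195)). The carrier corners (792,232) and (733,338) map back to their original pixels, so the carrier hasn't moved. Now turn and go over the bar.

Emit:
{"op": "steer_hand", "data": {
  "rows": [1,0,0,0,0.174,1,0,0,0,0.174,1,0,0,0,0.174,1,0,0,0,0.174,1,0,0,0,0.174,1,0,0,0,0.174,1,0,0,0,0.174,1,0,0,0,0.174,1,0,0,0,0.177,1,-0.002,0.03,0,0,1,0,0.04,0,0,1,0,0.028,0,0,1,0,0,0,0,1,0,0,0,0,1,0,0,0,0]
}}

```text
time_s: 18.38
ee_pos: [0.5935, -0.1575, 0.2602]
tool_rot: [-0.0, 0.998, -0.066, -0.0]
ft_force: [0.7, -0.1, 0.2]
finger_gap: 0.999
finger_force: 0.0
```

```bash
python3 go.py 0.5958 -0.1592 0.134 -0.1332
python3 - <<'E'
from h import *
w=env.snapshot("wrist"); cv2.imwrite("pics/g8.png",w["frame"])
p=[.5958,-.1592,-.1332]
print(proj(w,W(p,[[.05,.008,.166],[.05,-.008,.166],[-.05,.008,.166],[-.05,-.008,.166]])).round(0))
E
```

```text
t 18.375 ee [ 0.5935 -0.1575  0.2602] yaw -0.1318 gap 0.9991170325694003 ff 0.0 ft [ 0.7 -0.1  0.2] j6 1.25
turn 0.0014 then tool move [0.0025 0.0013 0.1262] now-axes [0.0026 0.0014 0.1262]
[[308. 174.]
 [329. 174.]
 [308. 297.]
 [328. 297.]]
```

View pics/g8.png

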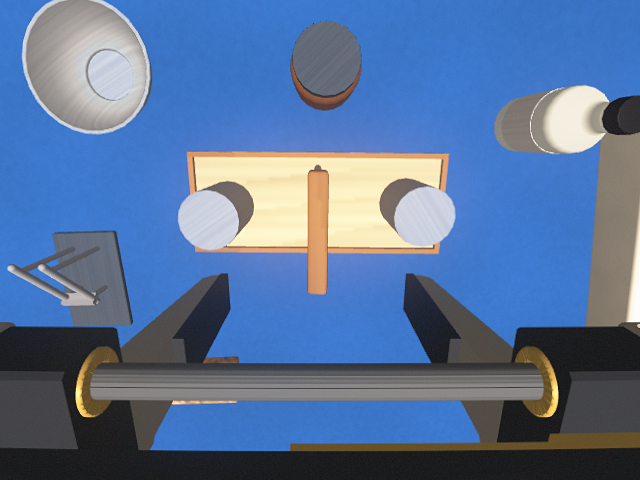

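The bar is where predicted: column 317, rows 170–294, within 3 px. Descend and pinch.

Emit:
{"op": "steer_hand", "data": {
  "rows": [1,0.0035,0.001,0.03,0,1,0,0,0.04,0,1,0,0,0.03,0,1,0,0,0.02,0,1,0,0,0.005,0,1,0,0,0,0,1,0,0,0,0]
}}

```text
time_s: 19.3
ee_pos: [0.5978, -0.1606, 0.1372]
tool_rot: [0.0, 0.998, -0.067, 0.001]
ft_force: [0.2, -0.2, 0.4]
finger_gap: 1.003
finger_force: 0.0
```

```bash
python3 go.py 0.597 -0.1592 0.136 -0.1332
```

```text
t 19.3 ee [ 0.5978 -0.1606  0.1372] yaw -0.1332 gap 1.0032156294469852 ff 0.0 ft [ 0.2 -0.2  0.4] j6 1.25
turn 0.0 then tool move [-0.0009 -0.0013  0.0012] now-axes [-0.001  -0.0013  0.0012]
```

Emit:
{"op": "steer_hand", "data": {
  "rows": [0.6,0,0,0,0,0.4,0,0,0,0,0.3,0,0,0,0,0.22,0,0,0,0,0.05,0,0,0,0,0,0,0,0,0,0,0,0,0,0,0,0,0,0,0]
}}

```text
time_s: 20.3
ee_pos: [0.5969, -0.1594, 0.1356]
tool_rot: [-0.001, 0.998, -0.067, -0.0]
ft_force: [0.7, 3.1, 1.2]
finger_gap: 0.17
finger_force: 30.0
```

Gripped (0.17 × 92 ≈ 16 mm). Lift gently.

Emit:
{"op": "steer_hand", "data": {
  "rows": [0,0,0,-0.003,0,0,0,0,-0.006,0,0,0,0,-0.01,0,0,0,0,-0.01,0,0,0,0,-0.01,0,0,0,0,-0.01,0,0,0,0,-0.01,0,0,0,0,-0.01,0,0,0,0,-0.01,0,0,0,0,-0.01,0,0,0,0,-0.007,0,0,0,0,-0.004,0,0,0,0,0,0,0,0,0,0,0,0,0,0,0,0,0,0,0,0,0,0,0,0,0,0]
}}

```text
time_s: 22.42
ee_pos: [0.5968, -0.1602, 0.2355]
tool_rot: [-0.0, 0.998, -0.067, -0.0]
ft_force: [-1.1, -0.6, -8.7]
finger_gap: 0.173
finger_force: 30.0
```

```bash
python3 - <<'E'
from h import *
s=env.snapshot("scene")["frame"]
f=lambda a:cv2.resize(a,(400,400),interpolation=cv2.INTER_CUBIC)
cv2.imwrite("pics/g9.png",np.hstack([f(env.snapshot("wrist")["frame"][80:480,120:520]),f(s[160:300,190:330])]))
E
```

```text
(no output)
```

View pics/g9.png

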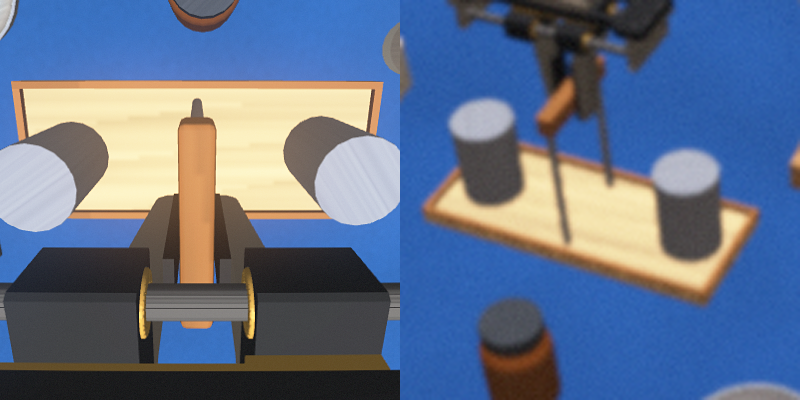

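The carrier is level and about 0.10 m up, with both cups upright on their pegs at (482,120) and (686,175). The arm is still, so I'm handing in.

```bash
python3 -c "
from cell import env
print(env.job_done())"
```

```text
the job is handed in; nothing more can be done
None
```

The job is handed in: the cup stands mouth down over the empty peg, and the carrier is held by its handle about 10 cm up, level and still in the last picture, with both cups on their pegs (the hand-in call returned no verdict).

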